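Pack up the tufting-frame cradle

TASK

The cradle for the tufting frame is low at its pad end. Of the three loose plywood packers, choose the two that, stacked, come up flush with the top of the cradle's fixed block, and stack them flat on the black rubber pad, squarely over it with their length along the board, and let go. Leave the spare packer where it lies.

Things in the scene. Friction and masses are not known exactly. Their poses are not given: they have to be found in the camera images.
- thin (a point): loose plain plywood packer, a flat rectangular plate 80 mm long, 55 mm wide and 12 mm thick (the thinnest of three of the same outline), lying flat on the table; the point is its centre, half-way up; its x axis runs along the 80 mm length, y along the 55 mm width, z up through the thickness. Weight about 33 g
- mid (a point): loose plain plywood packer, a flat rectangular plate 80 mm long, 55 mm wide and 20 mm thick (the middle one of three of the same outline), lying flat on the table; the point is its centre, half-way up; its x axis runs along the 80 mm length, y along the 55 mm width, z up through the thickness. Weight about 55 g
- thick (a point): loose plain plywood packer, a flat rectangular plate 80 mm long, 55 mm wide and 32 mm thick (the thickest of three of the same outline), lying flat on the table; the point is its centre, half-way up; its x axis runs along the 80 mm length, y along the 55 mm width, z up through the thickness. Weight about 87 g
- seat (a point): centre of the top face of the black rubber pad (80 x 55 mm) on the fixed cradle board, 21 mm above the table. x: along pad and board towards the fixed wooden block; y: across, along the 55 mm; z up. The block starts 70 mm along +x, is 85 mm long, 75 wide, its top 44 mm above the pad's. Board 90 mm wide, x -60 to 240 mm; a clamp 96 mm high ends it. Nothing stands beside the pad in y.
Not all that is in view belongs to the job. Leave any green or orange look-alike of the part that bears thick alone.

How it is judged:
At the end, for the whole second after the job is handed in: The 12 and 32 mm packers lie stacked on the pad in either order, at rest, each centred within 16 mm, lengthwise within 12 degrees, flat within 5 degrees and within 3 mm of its proper height, so the top is flush with the block; the 20 mm packer is within 30 mm of its start (horizontal distance between each of thin, thick and seat below 0.016 m and angle between the x axis of each of thin, thick and the x axis of seat, either way round below 0.22 rad and angle between the z axis of each of thin, thick and the z axis of seat, either way round below 0.09 rad and ((z of thick in the frame of seat between 0.013 and 0.019 m and z of thin in the frame of seat between 0.035 and 0.041 m) or (z of thin in the frame of seat between 0.003 and 0.009 m and z of thick in the frame of seat between 0.025 and 0.031 m)) and distance of mid from where it was at the start of the episode below 0.03 m and linear speed of each of packer_thin, packer_thick below 0.02 m/s); the robot touches nothing.
It fails at once if the spare 20 mm packer is moved more than 30 mm from where it lay (distance of mid from where it was at the start of the episode above 0.03 m).
It also fails if it takes over 58 s, if anything falls off the work surface, if the arm or the gripper's body presses on something with over 40 N, if the wrist force passes 120 N, or if a joint passes its speed limit or range.

ROBOT

A 6-joint arm with a two-finger parallel gripper is mounted at the origin on the work surface. World frame = base frame: x ahead of the robot, y to its left, z up, the work surface at z = 0. Lengths are in m, angles in rad, forces in N, time in s.
With the tool pointing down it reaches from about 0.375 to 0.9 m from the base axis. Payload 3.1 kg.
Tool frame: the origin (TCP) lies at the very end of the fingers, on their centre line; the grasp point (between the pads) lies 19 mm behind it; z points along the fingers, y is the direction in which the jaws open and shut (so a half turn about z gives the same grasp; the last joint's range is limited). The gripper opens to 85 mm and grips with 20 to 120 N. Pads are 22 mm wide; open, the fingers measure 114 mm over their backs; the gripper's body (76 mm by 85 mm) begins 54 mm behind the grasp point. The pads swing forward as they close: fully open they stand 13 mm farther back than shut.
Start: joints at [-1.407, 0.527, 1.433, -0, 1.181, -0.178], TCP at [0.21, -0.589, 0.231] pointing down, gripper open.
Joint ranges: [-3.08, 3.08], [-0.75, 2.2], [0.22, 2.44], [-1.43, 4.57], [0, 2.65], [-2.85, 2.85]. Speed limits (rad/s): [2.79, 2.79, 3.14, 3.14, 3.14, 3.14].

INTERFACE

Orientations are given as a unit quaternion [x, y, z, w].
In Python, from station import * gives the robot as it stands.
- The arm moves only by the tool jog_arm, never from a script. Its argument "motion" is a list of rows, each a list of 5 numbers: the shift along the world's x, y, z in cm, then the turn about the world's z in degrees, then the closure in counts, from 0 (fully open) to 255 (shut). In form: [[tx, ty, tz, yaw, jaw], ...]. A call has 1 to 10 rows; each row shifts and turns the pose as measured when the row begins; what a row does not reach is not made up. A row lasts 1/12 s, in which the tool goes at most 41.7 mm and 7.16 degrees, less where a joint would pass 70% of its speed; a pose out of reach is approached as far as the arm can. A call with a gripper value outside its range is refused whole. The fingers move at their own pace and stop on an object; "squeeze" is the grip in N (left out, the last holds). Time passes only in rows, so rows that do not move let the fingers close. It gives the time, the measured TCP pose, the force and the opening at its end, in the units of the state.
- sense(): the state, without advancing time (a new reading comes with each control period).
- snapshot(name): name is "scene" or "top" or "wrist"; returns a dict with "img" (420x560x3 uint8, red, green, blue), "depth" (420x560 float32, m along the optical axis (not along the pixel's ray), 0 where there is no reading), "intrinsics" (3x3 intrinsics, pixels), "dist_coeffs" ([k1, k2, p1, p2, k3] as OpenCV has them; the pictures are not rectified), "eye" and "attitude" of the camera in the world. Camera axes: x right, y down, z forward; pixel columns grow to the right and rows downward; lengths in m; the calibration is good to about 2 mm. A picture is of the moment at which its call begins.
- sign_off(): hands the job in, once; it reports no verdict.
The state is a dict: "t": time; "q": joint angles; "qd": joint speeds; "tau": joint torques, N m; "tcp_pos": TCP position; "tool_rot": TCP orientation; "force": force on the tool from outside, world axes, zero at the start; "ft_torque": the same for the moment, N m; "finger_gap": opening from 0.0 (shut) to 1.0 (fully open).
Only numpy, scipy, OpenCV 4.12 (cv2) and the standard library are available. Lean on these libraries where they do the work, as an engineer would, in place of code of your own. Each camera call takes 0.05 s, during which the arm holds its last target.

## Working session

There is one attempt and no reset: what is moved stays moved. The work goes in short steps, Python scripts to look and compute and a tool call to move; the robot and the scene stay as the last step left them, time stands still between calls to the robot, and variables do not carry over. Pictures are saved under pics/ and viewed, and the job is handed in when it is done.

Besides the shell and the picture viewer there is one more tool, called after ">>>" by a JSON object that holds its "method" and its "body". jog_arm: Moves the arm, as the interface text tells. Its arguments: {"type":"object","properties":{"motion":{"type":"array","items":{"type":"array","items":{"type":"number"}}},"squeeze":{"type":"number"}},"required":["motion"]}

```bash
mkdir -p pics; ls; cat > h.py <<'E'
from station import *
import numpy as np, cv2, pickle
from scipy.spatial.transform import Rotation as R
def grab(n,tag):
    s=snapshot(n); cv2.imwrite(f'pics/{tag}.png',s['img'][:,:,::-1]); pickle.dump(s,open(f'{tag}.pkl','wb')); return s
def rot(s):
    a=np.array(s['attitude'],float); return a if a.shape==(3,3) else R.from_quat(a).as_matrix()
def cloud(s):
    h,w=s['depth'].shape; u,v=np.meshgrid(np.arange(w),np.arange(h))
    p=cv2.undistortPoints(np.stack([u,v],-1).reshape(-1,1,2).astype(np.float64),np.array(s['intrinsics'],float),np.array(s['dist_coeffs'],float)).reshape(h,w,2)
    d=s['depth'][...,None]; c=np.concatenate([p*d,d],-1)
    return c@rot(s).T+np.array(s['eye'])
def ray(s,uv,z):
    p=cv2.undistortPoints(np.array(uv,float).reshape(-1,1,2),np.array(s['intrinsics'],float),np.array(s['dist_coeffs'],float)).reshape(-1,2)
    d=np.c_[p,np.ones(len(p))]@rot(s).T; e=np.array(s['eye'])
    return e+d*((z-e[2])/d[:,2])[:,None]
E
python3 - <<'E'
from h import *
for n in ['scene','top','wrist']:
    s=grab(n,n+'0'); print(n,s['eye'],s['attitude'],(s['depth']>0).mean())
st=sense();print(st['t'],st['tcp_pos'],st['tool_rot'],st['finger_gap'])
E
```

```text
pics
scene [ 0.88297206 -0.59857635  0.49164995] [ 0.84729946  0.26475701 -0.12526635 -0.4430527 ] 0.9960034013605442
top [ 0.3680816  -0.06519856  0.75686853] [ 0.76311394 -0.63591129  0.07288321 -0.08922999] 0.995969387755102
wrist [ 0.27139906 -0.56766871  0.37310182] [ 0.81029123 -0.57135165 -0.07581283  0.10600863] 0.9890221088435374
0.15 [ 0.21001902 -0.58804485  0.23052822] [ 9.85343195e-01  1.70581434e-01  4.12918050e-06 -8.73658192e-04] 1.0034671448394545
```

View pics/top0.png

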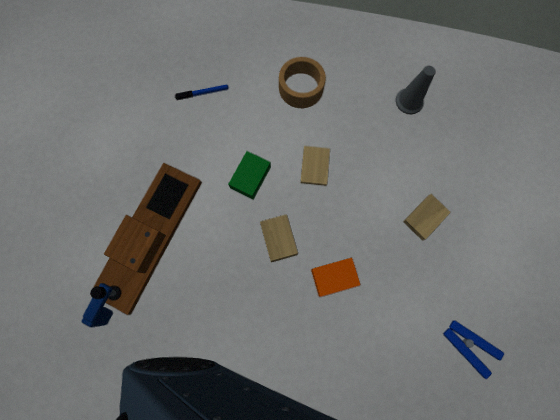

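View pics/scene0.png

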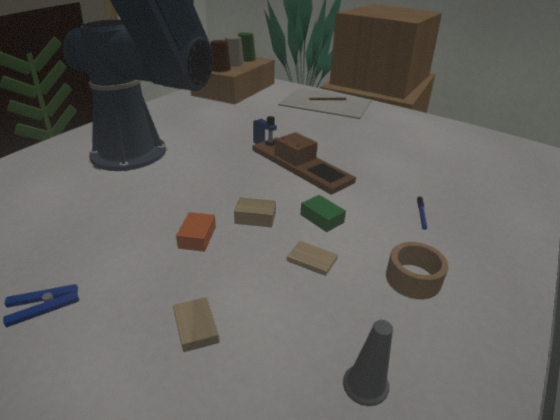

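View pics/wrist0.png

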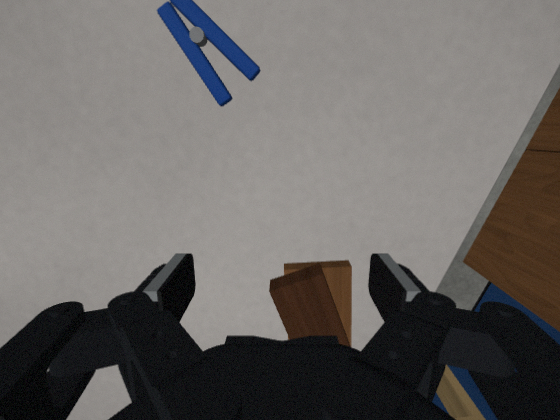

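Top view: the three plywood packers are at pixels (315,166), (279,238) and (427,217). The green (250,175) and orange (336,277) blocks are look-alikes to leave. The pad is the black rectangle at (167,196), the block is at (135,243) and the clamp at (100,305). Next I measure heights and outlines.

```bash
cat > meas.py <<'E'
from h import *
def rect(P):
    (c,(w,h),a)=cv2.minAreaRect((P[:,:2]*1000).astype(np.float32))
    if w<h: w,h=h,w; a+=90
    return np.round(c,1),round(w,1),round(h,1),round((a+90)%180-90,1)
def packers(s,mode='h'):
    C=cloud(s); hsv=cv2.cvtColor(s['img'],cv2.COLOR_RGB2HSV); out=[]
    H,S,V=[hsv[...,i].astype(int) for i in range(3)]
    m=((H>=8)&(H<=28)&(S>60)&(V>70)&(C[...,2]>.005)&(C[...,2]<.09)).astype(np.uint8)
    m=cv2.morphologyEx(m,cv2.MORPH_OPEN,np.ones((3,3)))
    n,l,st,ce=cv2.connectedComponentsWithStats(m)
    for i in range(1,n):
        if st[i,4]<250: continue
        k=l==i; z=C[k][:,2]; top=np.percentile(z,75); kk=k&(abs(C[...,2]-top)<.005)
        # cast the top-face contour onto its plane
        mm=cv2.morphologyEx(kk.astype(np.uint8),cv2.MORPH_OPEN,np.ones((3,3)))
        cs=max(cv2.findContours(mm,cv2.RETR_EXTERNAL,cv2.CHAIN_APPROX_NONE)[0],key=cv2.contourArea)
        P=ray(s,cs.reshape(-1,2),top)
        print(np.round(ce[i]),st[i,4],'top mm',round(top*1000,1),rect(P), 'V',int(V[k].mean()))
E
python3 - <<'E'
from meas import *
for n in ['top0','scene0']:
    s=pickle.load(open(n+'.pkl','rb')); print(n); packers(s)
    C=cloud(s); 
    if n=='top0':
        hsv=s['img'].max(2)
        roi=np.zeros(hsv.shape,bool); roi[160:230,140:195]=1
        m=((hsv<45)&roi).astype(np.uint8)
        n_,l,st,_=cv2.connectedComponentsWithStats(m); i=1+st[1:,4].argmax(); k=l==i
        print('pad',st[i],np.median(C[k][:,2]))
        cs=cv2.findContours(k.astype(np.uint8),0,1)[0][0].reshape(-1,2)
        print(rect(ray(s,cs,.021)))
        for uv in [(135,243),(400,250),(250,300)]: print(uv,C[uv[1],uv[0]])
        # table plane check
a=cv2.imread('pics/top0.png')[120:330,100:470]; cv2.imwrite('pics/crop0.png',cv2.resize(a,None,fx=2.1,fy=2.1,interpolation=cv2.INTER_CUBIC))
E
```

```text
top0
[302.  77.] 593 top mm 48.8 (array([813.1, -31.6]), 96.4, 95.2, 10.4) V 100
[315. 165.] 943 top mm 13.1 (array([637.2, -90.9]), 78.5, 54.1, 4.4) V 116
[427. 216.] 1010 top mm 20.9 (array([ 570. , -331.4]), 79.1, 54.5, -36.9) V 107
[278. 237.] 1122 top mm 33.2 (array([472.7, -44.2]), 78.7, 54.0, 26.1) V 108
[130. 243.] 1489 top mm 66.2 (array([407.7, 223. ]), 83.3, 72.4, -15.6) V 78
[335. 277.] 1259 top mm 33.0 (array([ 417.8, -164.5]), 78.8, 55.0, -64.4) V 134
[129. 293.] 457 top mm 19.1 (array([318. , 219.6]), 81.8, 30.6, -13.0) V 75
pad [ 146  173   42   46 1050] 0.02140057439087989
(array([516.1, 192.6]), 80.2, 56.5, -15.3)
(135, 243) [0.40814859 0.21485545 0.0640732 ]
(400, 250) [ 4.94925832e-01 -2.89053792e-01 -6.55059283e-05]
(250, 300) [ 0.34570888 -0.01153461  0.00103157]
scene0Traceback (most recent call last):
  File "<stdin>", line 3, in <module>
  File "meas.py", line 17, in packers
    cs=max(cv2.findContours(mm,cv2.RETR_EXTERNAL,cv2.CHAIN_APPROX_NONE)[0],key=cv2.contourArea)
ValueError: max() iterable argument is empty
```

```bash
python3 -c "
import cv2
a=cv2.imread('pics/top0.png')[120:330,100:470]; cv2.imwrite('pics/crop0.png',cv2.resize(a,None,fx=2.1,fy=2.1,interpolation=cv2.INTER_CUBIC))"
```

```text
(no output)
```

View pics/crop0.png

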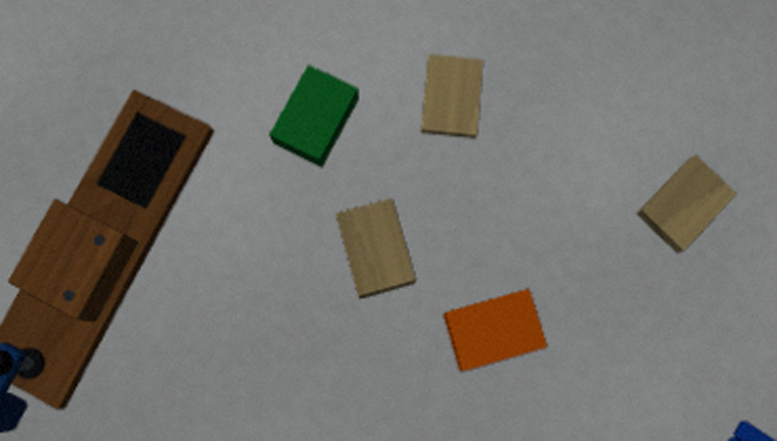

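>>> {"method": "jog_arm", "body": {"motion": [[2.5,2.9,0,-2,0],[2.5,2.9,0,-2,0],[2.5,2.9,0,-2,0],[2.5,2.9,0,-2,0],[2.5,2.9,0,-2,0],[2.5,2.9,0,-2,0],[2.5,2.9,0,-2,0],[2.5,2.9,0,-1,0],[2.5,2.9,0,0,0],[2.5,2.9,0,0,0]], "squeeze": 40}}

```text
t: 0.98
tcp_pos: [0.461, -0.2921, 0.2274]
tool_rot: [1.0, 0.025, -0.002, -0.0]
force: [0.6, -0.3, 0.6]
finger_gap: 1.0
```

The crop confirms three plain packers. By top height, (453,95) is thin at 13 mm, (375,248) is thick at 33 mm, and (687,203) is mid at 21 mm, so that one is the spare. All outlines come out close to 79x54 mm. I'll place thin first.

>>> {"method": "jog_arm", "body": {"motion": [[2.9,3.3,0,1.5,0],[2.9,3.3,0,0,0],[2.9,3.3,0,0,0],[2.9,3.3,-1,0,0],[2.9,3.3,-1,0,0],[2,2.3,-1,0,0],[0,0,-1,0,0],[0,0,0,0,0]]}}

```text
t: 1.65
tcp_pos: [0.621, -0.1033, 0.1872]
tool_rot: [0.999, 0.044, -0.001, -0.001]
force: [-0.9, 0.5, -0.3]
finger_gap: 0.997
```

>>> {"method": "jog_arm", "body": {"motion": [[1.6,1.2,0,-0.6,0],[0,0,0,0,0]]}}

```text
t: 1.82
tcp_pos: [0.6359, -0.0911, 0.186]
tool_rot: [0.999, 0.039, -0.002, -0.001]
force: [-0.3, 0.2, 0.4]
finger_gap: 1.0
```

```bash
sed -i 's/        cs=max/        if mm.sum()<200: continue\n        cs=max/' meas.py; python3 - <<'E'
from meas import *
s=grab('wrist','wrist1'); packers(s); st=sense(); print(st['tcp_pos'],st['tool_rot'])
E
```

```text
[230.  28.] 2011 top mm 48.5 (array([784.3, -36.3]), 94.6, 37.9, -85.8) V 118
[283. 188.] 3464 top mm 12.4 (array([639.3, -93.1]), 78.5, 54.0, 4.4) V 135
[ 35. 266.] 3173 top mm 18.4 (array([511.3, 191.4]), 130.7, 87.4, -14.9) V 84
[482. 260.] 3530 top mm 20.4 (array([ 572.6, -331.8]), 79.1, 58.6, -35.9) V 120
[228. 313.] 2297 top mm 32.2 (array([481.9, -42.9]), 67.3, 53.9, 26.0) V 117
[ 0.63413137 -0.09227805  0.1859179 ] [ 9.99250004e-01  3.85259164e-02 -3.81976856e-03 -7.69295016e-04]
```

View pics/wrist1.png

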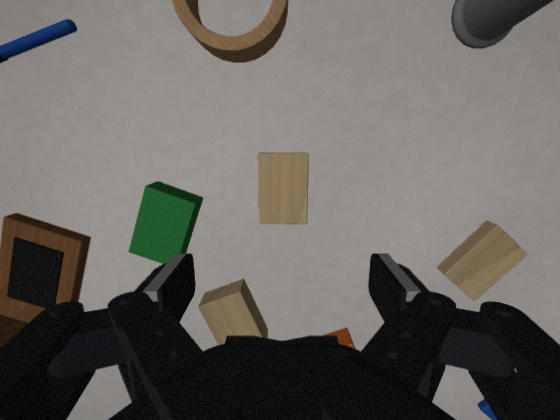

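The wrist view has thin at (283,188), squarely between the fingers. Its position there is (639,-93), against (637,-91) from the top view, so they agree within 2 mm. Descending.

>>> {"method": "jog_arm", "body": {"motion": [[0.3,0,-3,0,0],[0,0,-3.5,0,0],[0,0,-3.5,0,0],[0,0,-3,0,0],[0,0,-2,0,0],[0,0,-1,0,0],[0,0,0,0,0]]}}

```text
t: 2.45
tcp_pos: [0.6336, -0.1035, 0.0267]
tool_rot: [0.999, 0.034, -0.001, 0.002]
force: [0.0, -0.2, -0.5]
finger_gap: 0.998
```

>>> {"method": "jog_arm", "body": {"motion": [[0.4,1.1,0,0.5,0],[0,0,0,0,0],[0,0,-1,0,0],[0,0,-0.8,0,0],[0,0,0,0,0]]}}

```text
t: 2.87
tcp_pos: [0.6409, -0.0945, 0.0135]
tool_rot: [0.999, 0.038, 0.004, 0.004]
force: [0.0, -0.1, 0.4]
finger_gap: 1.005
```

>>> {"method": "jog_arm", "body": {"motion": [[-0.2,0.1,-0.6,0,0],[0,0,-0.4,0,0],[0,0,0,0,0]]}}

```text
t: 3.12
tcp_pos: [0.6397, -0.0934, 0.0036]
tool_rot: [0.999, 0.039, 0.005, 0.005]
force: [-0.2, 0.0, -0.2]
finger_gap: 1.0
```

>>> {"method": "jog_arm", "body": {"motion": [[0,0,0,0,255],[0,0,0,0,255],[0,0,0,0,255],[0,0,0,0,255],[0,0,0,0,255],[0,0,0,0,255],[0,0,0,0,255]], "squeeze": 40}}

```text
t: 3.7
tcp_pos: [0.64, -0.0934, 0.0042]
tool_rot: [0.999, 0.039, 0.005, 0.005]
force: [-1.5, 0.2, -0.9]
finger_gap: 0.625
```

The opening is 0.625, about 54 mm, which matches the 55 mm width. Lifting and checking.

>>> {"method": "jog_arm", "body": {"motion": [[0,0,1,0,255],[0,0,3,0,255],[0,0,3,0,255],[0,0,3,0,255],[0,0,2,0,255],[0,0,0,0,255]]}}

```text
t: 4.2
tcp_pos: [0.6369, -0.0926, 0.1288]
tool_rot: [0.999, 0.038, 0.002, 0.004]
force: [-0.1, -0.0, 0.3]
finger_gap: 0.623
```

```bash
python3 - <<'E'
from meas import *
s=grab('wrist','wrist2'); packers(s); s=grab('scene','scene2');st=sense(); print(st['tcp_pos'],R.from_quat(st['tool_rot']).as_matrix().round(3),st['finger_gap'])
E
```

```text
[212.  15.] 1923 top mm 48.5 (array([774.8, -37.6]), 74.8, 17.9, -85.6) V 130
[515. 286.] 4844 top mm 20.4 (array([ 572.4, -331.8]), 79.1, 58.9, -36.1) V 129
[ 17. 307.] 2182 top mm 18.4 (array([503.9, 159.2]), 131.6, 33.3, -9.7) V 91
[ 0.63495804 -0.09206019  0.12524464] [[ 0.997  0.077 -0.001]
 [ 0.077 -0.997 -0.006]
 [-0.001  0.005 -1.   ]] 0.6218569477751993
```

View pics/wrist2.png

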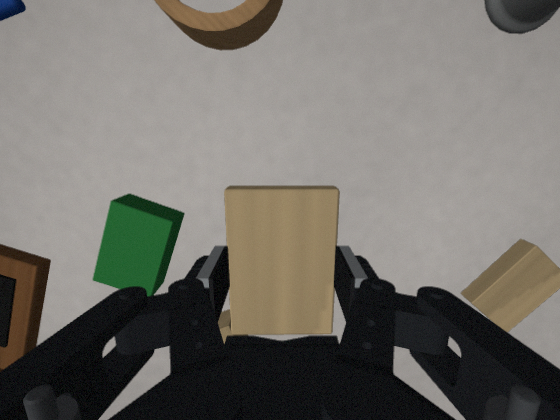

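View pics/scene2.png

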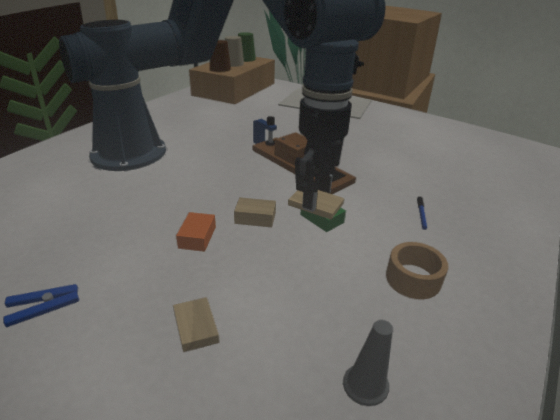

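Thin is held flat between the fingers, spanning (226–338, 187–333) in the wrist view. I'll measure its offset from the TCP.

```bash
cat >> meas.py <<'E'
def held(s,st,zlo,zhi):
    C=cloud(s); hsv=cv2.cvtColor(s['img'],cv2.COLOR_RGB2HSV)
    H,S,V=[hsv[...,i].astype(int) for i in range(3)]
    m=((H>=8)&(H<=28)&(S>50)&(V>60)&(C[...,2]>zlo)&(C[...,2]<zhi)).astype(np.uint8)
    n,l,ss,_=cv2.connectedComponentsWithStats(m); i=1+ss[1:,4].argmax(); k=l==i
    top=np.median(C[k][:,2])
    A=np.c_[C[k][:,:2],np.ones(k.sum())]; pl=np.linalg.lstsq(A,C[k][:,2],rcond=None)[0]
    cs=max(cv2.findContours(k.astype(np.uint8),0,1)[0],key=cv2.contourArea)
    r=rect(ray(s,cs.reshape(-1,2),top)); print('held top',top,'slope',pl[:2].round(3),r,ss[i]); 
    T=np.array(st['tcp_pos']); M=R.from_quat(st['tool_rot']).as_matrix()
    print('tcp',T.round(4),'yaw',np.degrees(np.arctan2(M[1,0],M[0,0])).round(2)); d=r[0]/1000-T[:2]; print('offset in tool xy mm',(M[:2,:2].T@d*1000).round(1))
E
python3 - <<'E'
from meas import *
held(pickle.load(open('wrist2.pkl','rb')),sense(),.11,.16)
E
```

```text
held top 0.13711040589180853 slope [-0.01   0.001] (array([637.2, -93.9]), 80.8, 54.3, 4.3) [  224   186   115   149 15888]
tcp [ 0.635  -0.0921  0.1252] yaw 4.41
offset in tool xy mm [2.1 2. ]
```

>>> {"method": "jog_arm", "body": {"motion": [[-1.4,3.3,0.3,-2.5,255],[-1.4,3.4,0.2,-2.5,255],[-1.4,3.4,0,-2.5,255],[-1.4,3.4,0,-2.5,255],[-1.4,3.4,0,-2.5,255],[-1.4,3.4,0,-2.5,255],[-1.4,3.4,0,-2.5,255],[-1,2.5,0,-2,255],[0,0,0,0,255]]}}

```text
t: 5.05
tcp_pos: [0.5118, 0.1748, 0.1167]
tool_rot: [0.989, -0.145, -0.013, 0.005]
force: [-0.2, -0.8, -0.3]
finger_gap: 0.621
```

```bash
python3 - <<'E'
from meas import *
st=sense(); s=grab('wrist','wrist3'); held(s,st,.10,.16); s=grab('top','top3')
E
```

```text
held top 0.12486977059672244 slope [-0.039  0.007] (array([513. , 176.2]), 82.3, 60.3, -16.2) [  214   185   125   150 15947]
tcp [0.5118 0.1748 0.1167] yaw -16.66
offset in tool xy mm [ 0.8 -1.7]
```

View pics/wrist3.png

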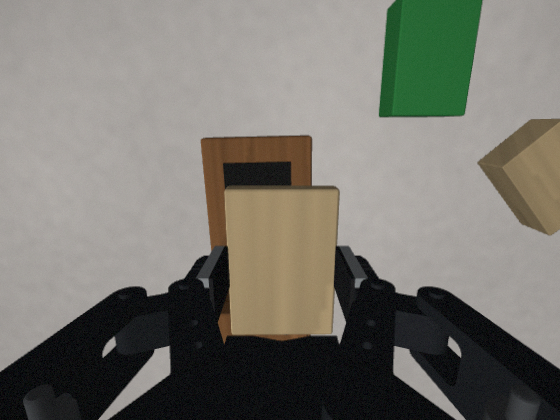

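The held thin is over the pad, which shows at (257,173) behind it. Its offset from the TCP is under 2 mm. Centring and lowering next.

>>> {"method": "jog_arm", "body": {"motion": [[0.4,1.8,0,1.2,255],[0,0,0,0,255],[0,0,-2,0,255],[0,0,-2,0,255],[0,0,-1.5,0,255],[0,0,0,0,255],[0,0,0,0,255]]}}

```text
t: 5.73
tcp_pos: [0.5237, 0.1804, 0.0569]
tool_rot: [0.99, -0.137, -0.011, 0.007]
force: [0.2, -0.1, -0.7]
finger_gap: 0.624
```

```bash
python3 - <<'E'
from meas import *
st=sense(); s=grab('wrist','wrist4'); held(s,st,.045,.10)
E
```

```text
held top 0.06509297575323586 slope [-0.039  0.002] (array([524.1, 178.9]), 82.2, 54.7, -16.0) [  224   185   115   150 16011]
tcp [0.5237 0.1804 0.0569] yaw -15.81
offset in tool xy mm [0.8 1.4]
```

>>> {"method": "jog_arm", "body": {"motion": [[-0.8,1.2,0,0.3,255],[0,0,0,0,255],[0,0,0,0,255]]}}

```text
t: 6.03
tcp_pos: [0.5167, 0.1918, 0.0587]
tool_rot: [0.991, -0.136, -0.01, 0.007]
force: [0.3, 0.4, -0.5]
finger_gap: 0.622
```

>>> {"method": "jog_arm", "body": {"motion": [[0,0.1,-1,0,255],[0,0,-1,0,255],[0,0,-0.5,0,255],[0,0,0,0,255],[0,0,0,0,255]]}}

```text
t: 6.45
tcp_pos: [0.5173, 0.194, 0.0329]
tool_rot: [0.991, -0.135, -0.008, 0.006]
force: [-0.4, 0.1, -0.1]
finger_gap: 0.624
```

>>> {"method": "jog_arm", "body": {"motion": [[-0.1,-0.1,-0.4,0,255],[0,0,-0.3,0,255],[0,0,0,0,255]]}}

```text
t: 6.7
tcp_pos: [0.5165, 0.193, 0.0251]
tool_rot: [0.991, -0.135, -0.008, 0.006]
force: [-0.8, 1.1, 1.9]
finger_gap: 0.625
```

>>> {"method": "jog_arm", "body": {"motion": [[0,0,-0.1,0,255],[0,0,0,0,255],[0,0,0,0,160],[0,0,0,0,80],[0,0,0,0,0],[0,0,0,0,0],[0,0,0,0,0]]}}

```text
t: 7.28
tcp_pos: [0.5171, 0.1929, 0.0255]
tool_rot: [0.991, -0.135, -0.007, 0.006]
force: [-0.3, 1.4, 0.1]
finger_gap: 1.003
```

>>> {"method": "jog_arm", "body": {"motion": [[0,0,2,0,0],[0,0,3,0,0],[0,0,3,0,0],[0,0,3,0,0],[0,0,3,0,0],[-0.6,-3.6,0.5,6,0],[-0.6,-3.6,0,6,0],[-0.6,-3.6,0,6,0],[-0.6,-3.6,0,6,0],[-0.6,-3.6,0,6,0]]}}

```text
t: 8.12
tcp_pos: [0.4869, 0.0147, 0.1768]
tool_rot: [0.99, 0.141, -0.002, 0.009]
force: [0.3, -0.5, 0.5]
finger_gap: 1.002
```

>>> {"method": "jog_arm", "body": {"motion": [[-0.7,-3,0,6,0],[-0.7,-3,0,5,0],[0,0,0,0,0],[0,0,0,0,0]]}}

```text
t: 8.45
tcp_pos: [0.4712, -0.0546, 0.1773]
tool_rot: [0.971, 0.237, -0.0, 0.011]
force: [0.6, 0.6, 0.0]
finger_gap: 1.001
```

```bash
python3 - <<'E'
from meas import *
s=grab('wrist','wrist5'); print('wrist');packers(s); s=grab('top','top5');print('top'); packers(s)
a=cv2.imread('pics/top5.png')[120:330,60:430]; cv2.imwrite('pics/crop5.png',cv2.resize(a,None,fx=2.1,fy=2.1,interpolation=cv2.INTER_CUBIC))
E
```

```text
wrist
[54. 56.] 10878 top mm 33.0 (array([516.2, 191.4]), 79.9, 54.9, -15.6) V 104
[271. 189.] 4218 top mm 32.4 (array([474.2, -46.2]), 78.8, 54.6, 27.0) V 124
[531. 227.] 3029 top mm 20.4 (array([ 565.9, -327.6]), 68.8, 58.0, -35.3) V 117
[339. 278.] 3331 top mm 32.3 (array([ 418.2, -162.9]), 73.6, 56.6, -63.4) V 138
top
[301.  81.] 1412 top mm 47.7 (array([814. , -32.4]), 97.2, 96.5, -79.5) V 128
[426. 217.] 1072 top mm 20.8 (array([ 569.5, -331. ]), 80.6, 54.5, -36.9) V 185
[335. 277.] 1243 top mm 32.9 (array([ 417.9, -164.5]), 78.9, 54.8, -64.4) V 225
```

View pics/crop5.png

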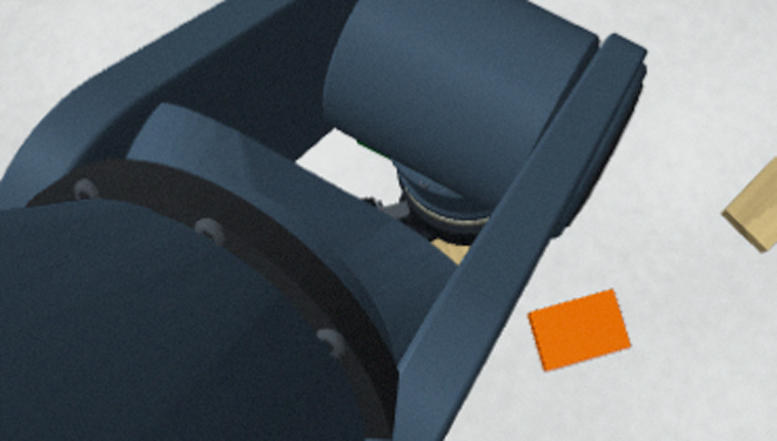

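View pics/wrist5.png

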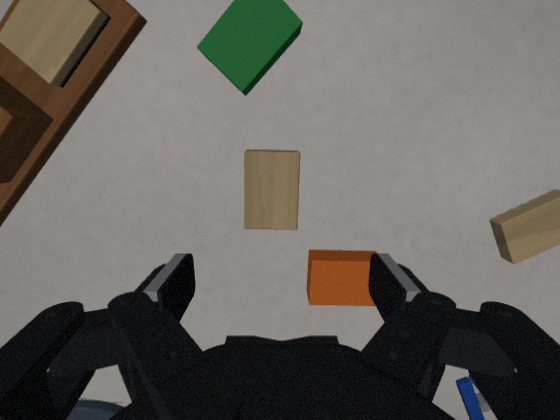

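The wrist view shows thin flat on the pad at about (55,40). It measures (516,191) mm, −15.6°, top at 33.0 mm, against the pad's (516,193), −15.3°. Thick is at (271,189), top 32.4 mm. I'll grasp it now.

>>> {"method": "jog_arm", "body": {"motion": [[0.2,0.9,0,-0.9,0],[0,0,-3,0,0],[0,0,-3,0,0],[0,0,-3,0,0],[0,0,-2.5,0,0],[0,0,0,0,0],[0,0,0,0,0]]}}

```text
t: 9.13
tcp_pos: [0.4787, -0.0356, 0.0603]
tool_rot: [0.972, 0.235, 0.004, 0.013]
force: [-0.4, 0.4, 0.1]
finger_gap: 1.004
```

>>> {"method": "jog_arm", "body": {"motion": [[-0.5,-0.9,0,-0.4,0],[0,0,0,0,0],[0,0,-1.5,0,0],[0,0,-1.5,0,0],[0,0,0,0,0]]}}

```text
t: 9.55
tcp_pos: [0.4779, -0.045, 0.0361]
tool_rot: [0.972, 0.232, 0.01, 0.016]
force: [-0.6, -0.3, 0.3]
finger_gap: 1.002
```

>>> {"method": "jog_arm", "body": {"motion": [[-0.4,0,-1.2,0,0],[0,0,-1.0,0,0],[0,0,0,0,0]]}}

```text
t: 9.8
tcp_pos: [0.4771, -0.0465, 0.0177]
tool_rot: [0.972, 0.232, 0.014, 0.019]
force: [-0.4, 0.1, -0.6]
finger_gap: 1.0
```

>>> {"method": "jog_arm", "body": {"motion": [[0,0,0,0,255],[0,0,0,0,255],[0,0,0,0,255],[0,0,0,0,255],[0,0,0,0,255],[0,0,0,0,255],[0,0,0,0,255]], "squeeze": 40}}

```text
t: 10.38
tcp_pos: [0.4795, -0.0472, 0.0218]
tool_rot: [0.972, 0.232, 0.016, 0.02]
force: [0.2, 0.6, -0.9]
finger_gap: 0.627
```

>>> {"method": "jog_arm", "body": {"motion": [[0,0,1,0,255],[0,0,3,0,255],[0,0,3,0,255],[0,0,3,0,255],[0,0,3,0,255],[0,0,0,0,255],[0,0,0,0,255]]}}

```text
t: 10.97
tcp_pos: [0.4769, -0.0462, 0.1588]
tool_rot: [0.972, 0.232, 0.015, 0.019]
force: [-0.6, 0.2, -0.7]
finger_gap: 0.624
```

```bash
python3 - <<'E'
from meas import *
st=sense(); s=grab('wrist','wrist6'); held(s,st,.1,.2); print(R.from_quat(st['tool_rot']).as_matrix().round(3))
E
```

```text
held top 0.17068763766066378 slope [-0.043 -0.019] (array([477.1, -47.1]), 81.3, 54.4, 26.5) [  224   186   117   154 16431]
tcp [ 0.4769 -0.0462  0.1588] yaw 26.83
offset in tool xy mm [-0.2  0.8]
[[ 0.892  0.45   0.037]
 [ 0.451 -0.892 -0.03 ]
 [ 0.02   0.044 -0.999]]
```

View pics/wrist6.png

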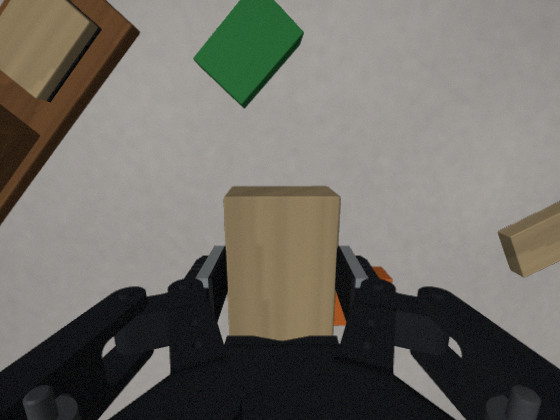

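Thick is held between the fingers, spanning (224–340, 187–338), and centred within 1 mm. The grip is tilted about 2.7°. Carrying it to the pad.

>>> {"method": "jog_arm", "body": {"motion": [[0.5,3.3,0,-6,255],[0.5,3.3,0,-6,255],[0.5,3.3,0,-6,255],[0.5,3.3,0,-6,255],[0.5,3.3,0,-6,255],[0.5,3.3,0,-6,255],[0.5,2.5,0,-5,255],[0,0,0,0,255],[0,0,0,0,255]]}}

```text
t: 11.77
tcp_pos: [0.5059, 0.1805, 0.1473]
tool_rot: [0.99, -0.138, -0.003, 0.024]
force: [0.3, -0.8, -0.7]
finger_gap: 0.622
```

>>> {"method": "jog_arm", "body": {"motion": [[1,1.2,0,0.3,255],[0,0,0,0,255],[0,0,-2,0,255],[0,0,-2,0,255],[0,0,-1.5,0,255],[0,0,0,0,255],[0,0,0,0,255]]}}

```text
t: 12.35
tcp_pos: [0.5098, 0.1849, 0.0853]
tool_rot: [0.991, -0.134, -0.01, 0.027]
force: [-0.7, -0.6, -1.5]
finger_gap: 0.623
```

>>> {"method": "jog_arm", "body": {"motion": [[0.6,0.8,0,0,255],[0,0,0,0,255],[0,0,-0.8,0,255],[0,0,0,0,255],[0,0,0,0,255]]}}

```text
t: 12.77
tcp_pos: [0.5177, 0.1918, 0.0792]
tool_rot: [0.99, -0.135, -0.009, 0.027]
force: [0.0, 0.5, -0.6]
finger_gap: 0.632
```

```bash
python3 - <<'E'
from meas import *
st=sense(); s=grab('wrist','wrist7'); held(s,st,.07,.12); print(R.from_quat(st['tool_rot']).as_matrix().round(3)); grab('scene','scene7')
a=cv2.imread('pics/scene7.png')[60:240,200:440]; cv2.imwrite('pics/crop7.png',cv2.resize(a,None,fx=3,fy=3,interpolation=cv2.INTER_CUBIC))
E
```

```text
held top 0.09088458060568422 slope [-0.06   0.004] (array([518.2, 192.6]), 81.7, 58.0, -15.5) [  217   188   124   152 16240]
tcp [0.5177 0.1918 0.0792] yaw -15.56
offset in tool xy mm [ 0.2 -0.9]
[[ 0.963 -0.267 -0.025]
 [-0.268 -0.962 -0.051]
 [-0.01   0.056 -0.998]]
```

View pics/crop7.png

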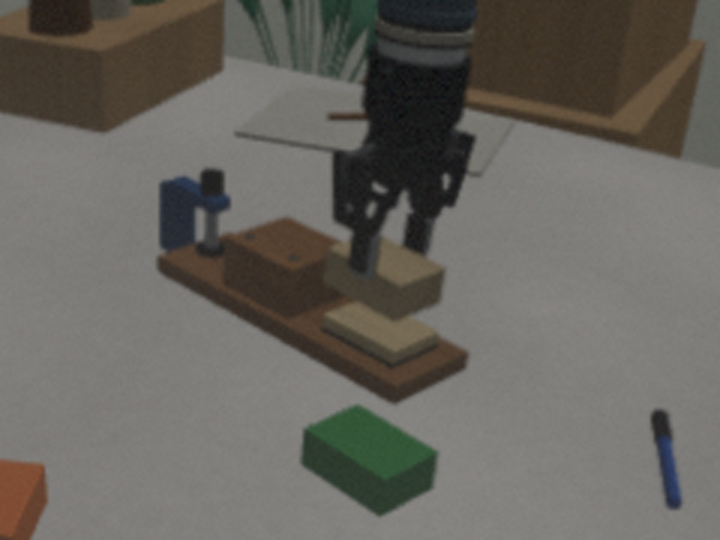

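The scene crop shows thick at (385,275) directly above thin at (380,330), with its length along the board. Lowering.

>>> {"method": "jog_arm", "body": {"motion": [[-0.1,0,-1,0,255],[0,0,-0.6,0,255],[0,0,0,0,255],[0,0,0,0,255]]}}

```text
t: 13.2
tcp_pos: [0.5162, 0.192, 0.0619]
tool_rot: [0.99, -0.135, -0.009, 0.027]
force: [-1.1, -0.6, -1.4]
finger_gap: 0.627
```

>>> {"method": "jog_arm", "body": {"motion": [[0,0,-0.5,0,255],[0,0,-0.2,0,255],[0,0,0,0,255]]}}

```text
t: 13.45
tcp_pos: [0.516, 0.192, 0.0541]
tool_rot: [0.99, -0.135, -0.009, 0.027]
force: [-0.4, 0.6, 3.2]
finger_gap: 0.633
```

>>> {"method": "jog_arm", "body": {"motion": [[0,0,-0.1,0,255],[0,0,0,0,255],[0,0,0,0,160],[0,0,0,0,80],[0,0,0,0,0],[0,0,0,0,0],[0,0,0,0,0]]}}

```text
t: 14.03
tcp_pos: [0.5169, 0.1922, 0.0546]
tool_rot: [0.99, -0.135, -0.008, 0.027]
force: [0.6, 0.3, -0.1]
finger_gap: 0.999
```

>>> {"method": "jog_arm", "body": {"motion": [[0,0,2,0,0],[0,0,3,0,0],[0,0,3,0,0],[0,0,3,0,0],[0,0,3,0,0],[0,-3.6,0,0,0],[0,-3.6,0,0,0],[0,-3.6,0,0,0],[0,-3.6,0,0,0],[0,-3.6,0,0,0]]}}

```text
t: 14.87
tcp_pos: [0.5155, 0.0132, 0.201]
tool_rot: [0.991, -0.128, -0.006, 0.026]
force: [0.0, -0.8, 0.3]
finger_gap: 1.007
```

>>> {"method": "jog_arm", "body": {"motion": [[0,-3.6,0,0,0],[0,-3.6,0,0,0],[0,-3.6,0,0,0],[0,-3.6,0,0,0],[0,-3.6,0,0,0],[0,-3.6,0,0,0],[0,-3.6,0,0,0],[0,-3.6,0,0,0],[0,0,0,0,0],[0,0,0,0,0]]}}

```text
t: 15.7
tcp_pos: [0.5121, -0.2974, 0.2009]
tool_rot: [0.991, -0.132, -0.005, 0.028]
force: [-0.4, 0.2, -1.2]
finger_gap: 0.994
```

```bash
python3 - <<'E'
from meas import *
s=grab('top','top8');print('top'); packers(s); grab('scene','scene8')
C=cloud(s)
hs=cv2.cvtColor(s['img'],cv2.COLOR_RGB2HSV)
print(sense()['tcp_pos'])
P=C.reshape(-1,3); ax=np.array([-.9644,.2644]); ay=np.array([-.2644,-.9644])
d=P[:,:2]-[.516,.1926]; a=d@ax; b=d@ay
k=(abs(a)<.036)&(abs(b)<.024)&(P[:,2]>.05)&(P[:,2]<.08); print('stack top',k.sum(),np.median(P[k][:,2]),'slope',np.linalg.lstsq(np.c_[a[k],b[k],np.ones(k.sum())],P[k][:,2],rcond=None)[0])
k=(abs(a-.1125)<.036)&(abs(b)<.03)&(P[:,2]>.05)&(P[:,2]<.08); print('block top',np.median(P[k][:,2]))
k=(abs(a)<.06)&(abs(b)<.05)&(P[:,2]>.058)&(P[:,2]<.075); print('stack rect',rect(P[k]))
A=[cv2.imread('pics/top8.png')[140:340,60:260],cv2.imread('pics/scene8.png')[80:240,230:390]]
cv2.imwrite('pics/crop8.png',np.hstack([cv2.resize(x,(400,400),interpolation=cv2.INTER_CUBIC) for x in A]))
E
```

```text
top
[302.  78.] 656 top mm 48.7 (array([813.4, -32.5]), 97.1, 96.4, -79.6) V 107
[142. 234.] 5143 top mm 65.5 (array([407.7, 223. ]), 84.5, 72.7, -16.0) V 89
[425. 222.] 588 top mm 20.8 (array([ 563.9, -326.8]), 63.5, 54.6, -36.8) V 118
[335. 277.] 1257 top mm 32.9 (array([ 417.9, -164.5]), 78.9, 54.8, -64.4) V 146
[ 0.51243734 -0.29619346  0.2011061 ]
stack top 878 0.06543854730470527 slope [0.00312048 0.00635936 0.06544525]
block top 0.06545438390843616
stack rect (array([512.5, 193.5]), 80.2, 56.5, -15.7)
```

View pics/crop8.png

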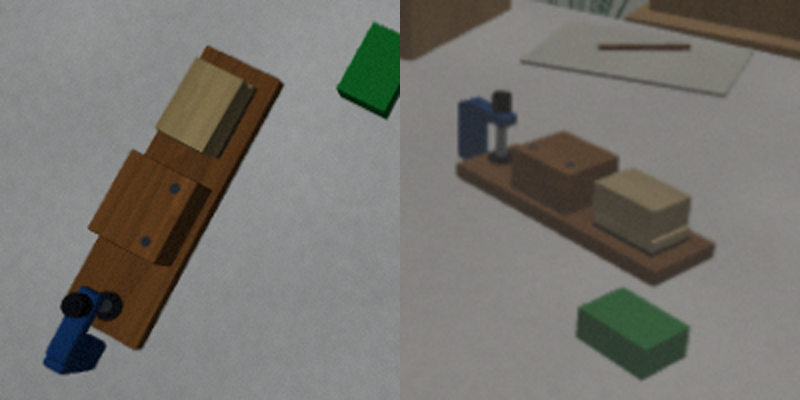

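```bash
python3 - <<'E'
import cv2,numpy as np
A=[cv2.imread('pics/scene8.png')[140:190,295:365],cv2.imread('pics/top8.png')[160:225,135:200]]
cv2.imwrite('pics/crop9.png',np.hstack([cv2.resize(x,(390,500),interpolation=cv2.INTER_CUBIC) for x in A]))
E
```

```text
(no output)
```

View pics/crop9.png

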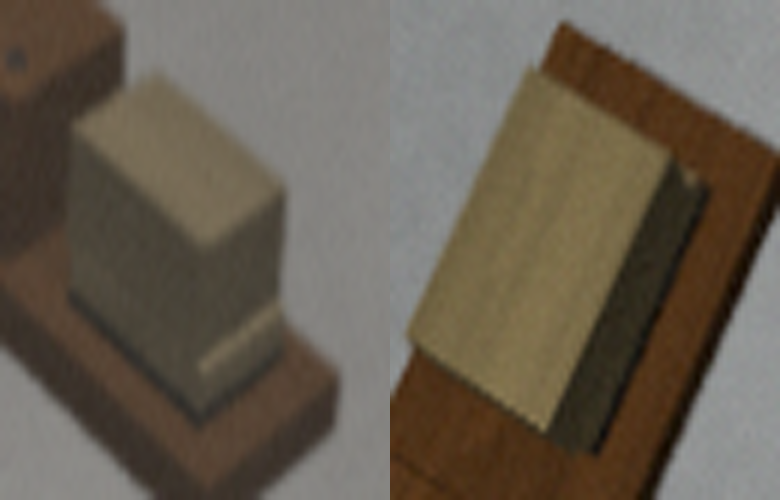

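The crop shows the stack standing flat and parallel to the board. Thick is set about 4 mm towards the block, so a thin ledge of the 12 mm packer shows at the far end. Stack top is 65.4 mm and block top 65.5 mm, so they are flush. The arm is clear at z = 0.20 m.

```bash
python3 -c "
from h import *
print(sense()['t'],np.abs(sense()['qd']).max()); print(sign_off())"
```

```text
15.8 0.03192974544338447
the job is handed in; nothing more can be done
None
```

The 12 mm packer is flat on the rubber pad with the 32 mm packer on top, released. The 20 mm spare was left where it lay. I handed the job in at about 16 s, and sign-off gave no verdict.

| Check | Measured | Target |
|---|---|---|
| Stack top height | 65.4 mm, slope under 0.4° | block top 65.5 mm |
| Thick centre and angle | (512.5, 193.5) mm, −15.7° | pad (516, 193) mm, −15.3° |
| Thin centre and angle, before thick went on | (516, 191) mm, −15.6° | pad (516, 193) mm, −15.3° |

- **Thick offset:** it sits about 4 mm towards the block, within the 16 mm limit. The ledge of thin visible at the far end agrees with this.
- **Tool tilt:** the tool had tilted about 3° by the time it set thick down, but the packer settled flat.
- **Spare packer:** in the last top view the arm partly hid it, so its centre reading there, about 7 mm off the first one, isn't reliable. Earlier views put it within 1 mm of its start, except for a partly cut-off wrist view that read 5–6 mm off. Nothing came near it.

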